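# Clear the bay and sweep the power unit's switches off

## Robot

A 7-joint arm with a two-finger parallel gripper is mounted at the origin on the work surface; the furniture and walls round the work are solid. World frame = base frame: x ahead of the robot, y to its left, z up, the work surface at z = 0. Lengths are in m, angles in rad, forces in N, time in s.
With the tool pointing down it reaches from about 0.4 to 0.9 m from the base axis. Payload 5.5 kg.
Tool frame: the origin (TCP) lies midway between the tips of the shut fingers; the grasp point (between the pads) lies 19 mm behind it (manip.grip_depth is the distance from the TCP to the grasp point, in m); z points along the fingers, x is the direction in which the jaws open and shut, and the axes are right-handed (so a half turn about z gives the same grasp; the last joint's range is limited). The gripper opens to 92 mm and grips with 3 to 60 N. Pads are 19 mm wide; open, the fingers measure 130 mm over their backs; the gripper's body (75 mm by 190 mm) begins 47 mm behind the grasp point.
Start: joints at [-0.962, 0.501, -0.427, 1.55, 0.221, 1.138, -0.21], TCP at [0.22, 0.612, 0.227] pointing down, gripper open.
Joint ranges: [-2.88, 2.88], [-0.31, 2.03], [-1.54, 1.56], [0.2, 2.42], [-1.41, 4.55], [0.19, 2.02], [-2.57, 2.57]. Speed limits (rad/s): [2.57, 2.57, 3.14, 3.14, 3.14, 3.14, 3.14].

## Interface

Orientations are given as a unit quaternion [x, y, z, w].
In Python, from bench import manip, effector, viewer gives the robot as it stands. Calls block until the motion is done:
- manip.move_pose(position, orientation): joint-space move of the TCP to a pose.
- manip.servo_line(position, ori=None, vel=0.15): straight line of the TCP; ori=None keeps the orientation; vel is the mean speed in m/s.
- manip.movej(angles): joint-space move.
- effector.open_jaws() and effector.close(f_grip=None): open the fingers fully, or close them until they stop; f_grip is the grip in N (None keeps the last).
- manip.sleep(seconds).
- manip.solve_ik(position, orientation): joint angles nearest the present ones, or None.
- viewer.get_image(name): name is "side" or "top"; returns the picture (384x512x3 uint8, red, green, blue); there is no depth.
- viewer.get_calibration(name): a dict with "vfov" (degrees; the focal length in pixels is half the picture's height over the tangent of half this angle, whatever the lens; pixels are square), "cx", "cy" (the principal point, pixels), "eye" and "attitude" of the camera in the world. Camera axes: x right, y down, z forward; pixel columns grow to the right and rows downward; lengths in m; the calibration is good to about 2 mm. A picture is of the moment at which its call begins. get_calibration takes no time and is no camera call.
A pose or a line that the arm cannot do raises manip.PlanningError and nothing moves.
- manip.hand_in(): hands the job in, once; it reports no verdict.
Readings, each from a call of its own:
- manip.current_clock(): time.
- manip.current_q(): joint angles.
- manip.current_joint_velocities(): joint speeds.
- manip.current_tau(): joint torques, N m.
- manip.current_tool_pos(): TCP position.
- manip.current_tcp_rot(): TCP orientation.
- manip.current_force(): force on the tool from outside, world axes, zero at the start.
- manip.current_wrist_torque(): the same for the moment, N m.
- manip.current_finger_gap(): finger opening in m.
Only numpy, scipy, OpenCV 4.12 (cv2) and the standard library are available. Lean on these libraries where they do the work, as an engineer would, in place of code of your own. Each camera call takes 0.05 s, during which the arm holds its last target.

## Task

Shut down the desk's power unit: first lift the dropper bottle and the tall carton out of its front bay, up and over the rail without pushing them against it, and stand both upright inside the shallow tray. Then put one finger to the row of five toggles and sweep them all off in a single drag from right to left, not taking the hand away part way. Leave the lone toggle beyond the rib on, and the two small vials standing where they are.

Things in the scene. Friction and masses are not known exactly. Their poses are not given: they have to be found in the camera images.
- power_unit: Grey fixed desk power unit, 180 x 240 x 168 mm high. Origin: centre of its underside; -x its front, y left, z up. In front an open bay, floor at z = 30 mm, from the rail (x = -95) to the panel's foot (x = -3), ends open. Behind it the switch panel, roofed by a top board (x 10 to 80, z 158 to 168 mm; a stamp and a carton fixed on it, 73 mm more), so fingers must come in tilted 30 to 45 degrees from the front
- rail: Steel retaining rail along the front of the bay: a round bar 8 mm thick along y at x = -95 mm of the power unit, its top 65 mm above the desk, a thinner bar under it and a post at each end. Its origin is that of the power unit.
- panel: Black switch panel. Origin in its face on the pivots' line, at x = 20, y = 0, z = 55 mm of the power unit; x up the slope, y left along the row, z square out of the panel, 40 degrees from vertical towards the front. Pivots of the row of five at y = -75, -49, -23, 3, 29 mm, of the lone sixth at 98. A rib stands at y = 73, 5 mm thick, 24 mm high, 34 mm long up the slope.
- tray: Shallow open grey tray fixed on the desk, 115 (x) x 200 (y) x 16 mm high outside, walls and floor 4 mm. Origin: centre of its underside, 6 mm above the desk (rubber feet); x and y along its sides. A fixed printer 370 mm high stands close behind it, to the left of the power unit (world x above 0.50 m, y from 0.06 to 0.50 m): keep the hand in front of it.
- dropper_bottle: Small brown dropper bottle with a black rubber bulb, 102 mm high, standing in the bay. Origin: centre of its underside, z up. Body 32 to 34 mm in diameter, straight to about 55 mm above its foot, then a cap 24 mm in diameter from 62 to 77 mm, then the bulb, 12 mm. Weighs about 70 g.
- tall_carton: White upright carton, 60 x 60 x 85 mm high, standing in the bay. Origin: centre of its underside, x and y along its sides, z up. About 60 g. The bottle and the carton stand in the left and right half of the bay, either way round.
- toggle1 (a joint): Toggle 1 of the row of five, from the right (-y). A metal lever 30 mm long from pivot to tip, head 13 mm wide (up the slope) and 6 mm thick. 0 = on, leaning 0.2 rad right of square to the panel; swings left, along the row, to a stop at 1.35 (head then up to 15 mm out of the panel); off above 0.8. Needs about 1 N at the tip, stays where it is left. Starts at 0 to 0.1 (on).
- toggle2 (a joint): Toggle 2 of the row of five, from the right (-y). A metal lever 30 mm long from pivot to tip, head 13 mm wide (up the slope) and 6 mm thick. 0 = on, leaning 0.2 rad right of square to the panel; swings left, along the row, to a stop at 1.35 (head then up to 15 mm out of the panel); off above 0.8. Needs about 1 N at the tip, stays where it is left. Starts at 0 to 0.1 (on).
- toggle3 (a joint): Toggle 3 of the row of five, from the right (-y). A metal lever 30 mm long from pivot to tip, head 13 mm wide (up the slope) and 6 mm thick. 0 = on, leaning 0.2 rad right of square to the panel; swings left, along the row, to a stop at 1.35 (head then up to 15 mm out of the panel); off above 0.8. Needs about 1 N at the tip, stays where it is left. Starts at 0 to 0.1 (on).
- toggle4 (a joint): Toggle 4 of the row of five, from the right (-y). A metal lever 30 mm long from pivot to tip, head 13 mm wide (up the slope) and 6 mm thick. 0 = on, leaning 0.2 rad right of square to the panel; swings left, along the row, to a stop at 1.35 (head then up to 15 mm out of the panel); off above 0.8. Needs about 1 N at the tip, stays where it is left. Starts at 0 to 0.1 (on).
- toggle5 (a joint): Toggle 5 of the row of five, from the right (-y). A metal lever 30 mm long from pivot to tip, head 13 mm wide (up the slope) and 6 mm thick. 0 = on, leaning 0.2 rad right of square to the panel; swings left, along the row, to a stop at 1.35 (head then up to 15 mm out of the panel); off above 0.8. Needs about 1 N at the tip, stays where it is left. Starts at 0 to 0.1 (on).
- toggle_keep (a joint): The lone sixth toggle at the left-hand end beyond the rib, like the others and with the same sign: it is on at the start (0 to 0.1) and stays on.
- toggle1_tip (a point): Tip of toggle 1's lever, middle of its head's end.
- toggle5_tip (a point): Tip of toggle 5's lever, middle of its head's end.
- vial_b: Bystander: a small capped vial, 24 mm in diameter and 51 mm high, standing on the desk between the tray and the power unit. Origin: centre of its underside.
- vial_c: Bystander: a small capped vial, 24 mm in diameter and 56 mm high, standing on the desk just outside the power unit's rail. Origin: centre of its underside.
Not all that is in view belongs to the job. Leave any red or turquoise look-alike of the dropper_bottle alone.

How it is judged:
On the way, in this order (a step that is already met when the one before it is completed fails the run):
1. the bottle or the carton is lifted clear above the rail while still over the bay (((z of dropper_bottle in the frame of power_unit above 0.067 m and x of dropper_bottle in the frame of power_unit between -0.11 and 0 m) or (z of tall_carton in the frame of power_unit above 0.067 m and x of tall_carton in the frame of power_unit between -0.11 and 0 m))), for 0.02 s.
2. bottle and carton stand upright in the tray, let go, with all toggles still on (x of dropper_bottle in the frame of tray between -0.038 and 0.038 m and y of dropper_bottle in the frame of tray between -0.08 and 0.08 m and z of dropper_bottle in the frame of tray between 0.001 and 0.008 m and angle between each of dropper_bottle, tall_carton's own z axis and vertical below 0.1 rad and linear speed of each of dropper_bottle, tall_carton below 0.02 m/s and x of tall_carton in the frame of tray between -0.028 and 0.028 m and y of tall_carton in the frame of tray between -0.07 and 0.07 m and z of tall_carton in the frame of tray between 0.001 and 0.008 m and contact force between the fingers and dropper_bottle below 0.2 N and contact force between the fingers and tall_carton below 0.2 N and value of joint each of toggle1, toggle2, toggle3, toggle4, toggle5 below 0.4 rad and value of joint toggle_keep below 0.3 rad), for 0.2 s.
3. the right-hand toggle is off while the fifth is still on (value of joint toggle1 above 0.8 rad and value of joint toggle5 below 0.4 rad), for 0.02 s.
4. all five toggles of the row are off, the lone one beyond the rib still on (value of joint each of toggle1, toggle2, toggle3, toggle4, toggle5 above 0.8 rad and value of joint toggle_keep below 0.3 rad), for 0.1 s.
At the end, for the whole second after the job is handed in: Bottle and carton stand upright (within 0.1 rad), at rest and released, wholly inside the tray on its floor (bottle's origin within 38 mm in x and 80 mm in y of the tray's centre, carton's within 28 and 70 mm); toggles 1 to 5 are all past 0.8 rad (off); the lone sixth toggle is below 0.3 rad (on) (all of step 4 and x of dropper_bottle in the frame of tray between -0.038 and 0.038 m and y of dropper_bottle in the frame of tray between -0.08 and 0.08 m and z of dropper_bottle in the frame of tray between 0.001 and 0.008 m and angle between each of dropper_bottle, tall_carton's own z axis and vertical below 0.1 rad and linear speed of each of dropper_bottle, tall_carton below 0.02 m/s and x of tall_carton in the frame of tray between -0.028 and 0.028 m and y of tall_carton in the frame of tray between -0.07 and 0.07 m and z of tall_carton in the frame of tray between 0.001 and 0.008 m); the robot touches nothing.
It fails at once if the bottle or the carton is pushed against the rail with more than 6 N (contact force between any of dropper_bottle, tall_carton and rail above 6 N).
It fails at once if the hand leaves the row (grasp point more than 90 mm out from the panel's face) while some of the five toggles are off and some not (value of joint any of toggle1, toggle2, toggle3, toggle4, toggle5 above 0.8 rad and value of joint any of toggle1, toggle2, toggle3, toggle4, toggle5 below 0.8 rad and z of the grasp point in the frame of panel above 0.09 m).
It fails at once if the lone toggle is switched off (value of joint toggle_keep above 0.8 rad).
It fails at once if the bottle or the carton falls over (angle between any of dropper_bottle, tall_carton's own z axis and vertical above 0.6 rad).
It fails at once if one of the small vials is moved by more than 20 mm (distance of any of vial_b, vial_c from where it was at the start of the episode above 0.02 m).
It also fails if it takes over 72 s, if anything falls off the work surface, if the arm or the gripper's body presses on something with over 40 N, if the wrist force passes 120 N, or if a joint passes its speed limit or range.

## Working session

There is one attempt and no reset: what is moved stays moved. The work goes in short steps, each a Python script; the robot and the scene stay as the last script left them, time stands still between calls to the robot, and variables do not carry over. Pictures are saved under pics/ and viewed, and the job is handed in when it is done.

```bash
mkdir -p pics; ls; python3 - <<'E'
from bench import manip, effector, viewer
import cv2
for n in ("side","top"):
    im=viewer.get_image(n); cv2.imwrite(f"pics/{n}0.png",im[:,:,::-1]); print(n,viewer.get_calibration(n))
print(manip.current_clock(),manip.current_tool_pos(),manip.current_tcp_rot(),manip.grip_depth)
E
```

```text
pics
side {'vfov': 50.699927461772596, 'cx': 253.80072428036814, 'cy': 187.12536855208248, 'eye': array([ 0.04374771, -0.60760167,  0.66270793]), 'attitude': array([ 0.85953809, -0.24639487,  0.13340574, -0.4274187 ])}
top {'vfov': 51.5531195817356, 'cx': 249.86203488232127, 'cy': 189.89373806730345, 'eye': array([0.32177369, 0.07606519, 1.13573414]), 'attitude': array([-0.69886054,  0.71218393, -0.05539384,  0.03632526])}
0.1 [0.22012947 0.61092155 0.2257775 ] [ 8.18201727e-01  5.74930562e-01 -7.41662804e-04  4.82572893e-04] 0.0188
```

View pics/side0.png

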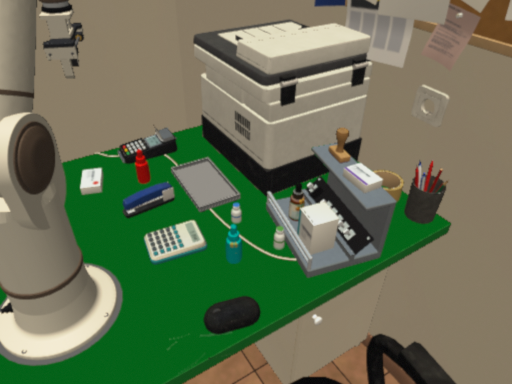

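View pics/top0.png

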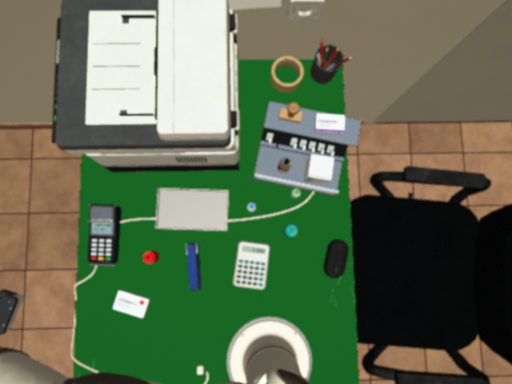

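The top view shows the unit at about (305,150) with the carton at (320,167) and the bottle at (285,163). The tray is at (193,209) and the vials are at (252,206) and (297,192). I'll zoom in on these.

```bash
cat > h.py <<'E'
from bench import manip, effector, viewer
import numpy as np, cv2
from scipy.spatial.transform import Rotation as R
CAL={n:viewer.get_calibration(n) for n in("side","top")}
def ray(n,u,v):
    c=CAL[n]; f=192/np.tan(np.radians(c["vfov"])/2)
    d=R.from_quat(c["attitude"]).apply([(u-c["cx"])/f,(v-c["cy"])/f,1.]); return np.array(c["eye"]),d/np.linalg.norm(d)
def onz(n,u,v,z):
    e,d=ray(n,u,v); return e+d*(z-e[2])/d[2]
def proj(n,p):
    c=CAL[n]; f=192/np.tan(np.radians(c["vfov"])/2)
    q=R.from_quat(c["attitude"]).inv().apply(np.array(p)-c["eye"]); return np.array([c["cx"]+f*q[...,0]/q[...,2],c["cy"]+f*q[...,1]/q[...,2]]).T
def tri(pt,ps):
    e1,d1=ray("top",*pt);e2,d2=ray("side",*ps)
    A=np.stack([d1,-d2],1);s=np.linalg.lstsq(A,e2-e1,rcond=None)[0]
    a,b=e1+s[0]*d1,e2+s[1]*d2; return (a+b)/2,np.linalg.norm(a-b)
def crop(im,u0,v0,u1,v1,k,name):
    cv2.imwrite("pics/"+name,cv2.resize(im[v0:v1,u0:u1,::-1],None,fx=k,fy=k,interpolation=cv2.INTER_CUBIC))
E
python3 - <<'E'
from h import *
t=cv2.imread("pics/top0.png")[:,:,::-1]; s=cv2.imread("pics/side0.png")[:,:,::-1]
crop(t,240,85,370,215,4.6,"tz.png"); crop(s,255,120,400,280,3.7,"sz.png"); crop(t,145,180,265,240,6,"tt.png")
for n,u,v in [("top",193,209),("side",205,183)]: print(onz(n,u,v,.02))
print(proj("top",np.array([.22,.611,.226])),proj("side",np.array([.22,.611,.226])))
E
```

```text
[0.41590418 0.20493378 0.02      ]
[0.41390062 0.19314561 0.02      ]
[ -3.15632344 293.65948846] [73.10402994 71.15064724]
```

View pics/tz.png

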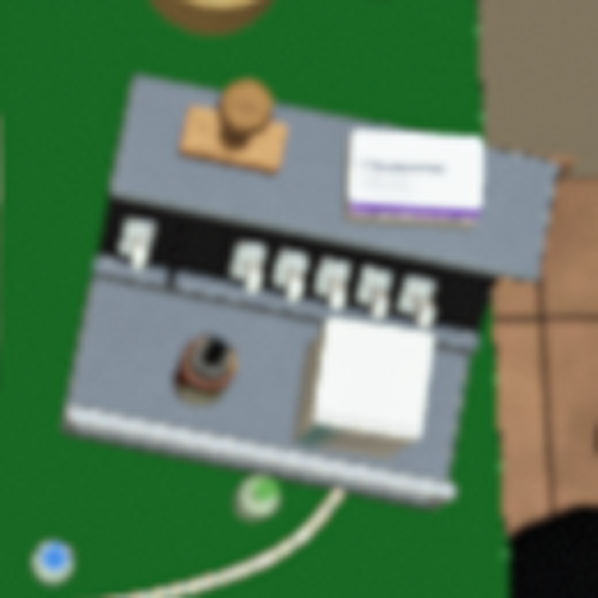

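View pics/sz.png

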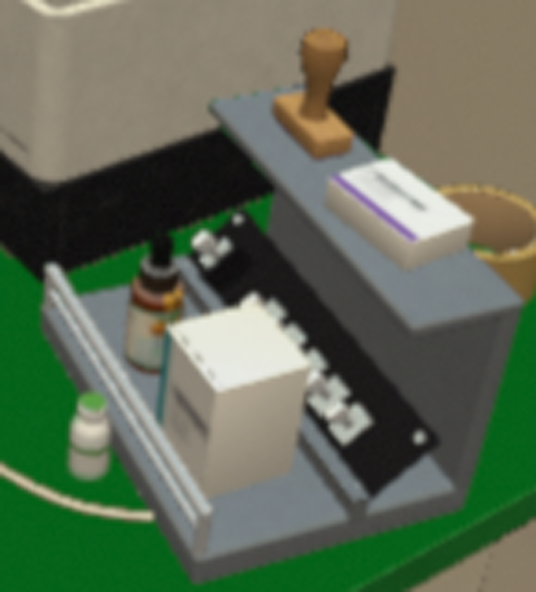

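View pics/tt.png

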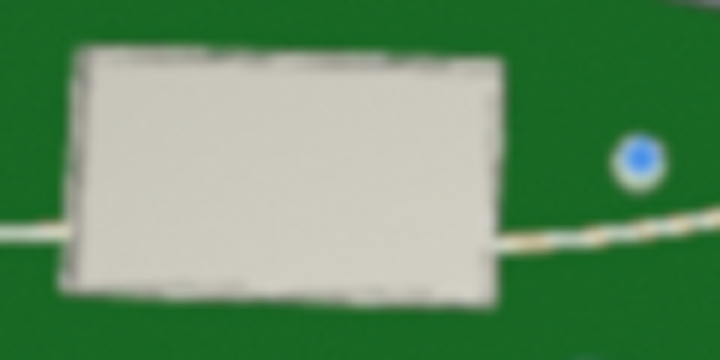

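The zooms show the roof board corners in the `tz` crop at (137,75), (110,195), (543,278) and (562,160). The rail ends are at (70,412) and (455,490), and the tray corners are clear. Next I'll compute the poses.

```bash
python3 - <<'E'
from h import *
np.set_printoptions(precision=4,suppress=True)
C=lambda u,v:(240+u/4.6-.4,85+v/4.6-.4)
r=np.array([onz("top",*C(*p),.168) for p in [(137,75),(110,195),(543,278),(562,160)]])
print("roof",r)
loc=np.array([[80,120],[10,120],[10,-120],[80,-120]])/1000
def fit(loc,w):
    a=loc-loc.mean(0);b=w-w.mean(0)
    th=np.arctan2((a[:,0]*b[:,1]-a[:,1]*b[:,0]).sum(),(a*b).sum())
    M=np.array([[np.cos(th),-np.sin(th)],[np.sin(th),np.cos(th)]]); o=w.mean(0)-M@loc.mean(0)
    return o,th,(loc@M.T+o-w)
print(fit(loc,r[:,:2]))
ra=np.array([onz("top",*C(*p),.065) for p in [(70,412),(455,490)]]);print("rail",ra, np.linalg.norm(ra[0]-ra[1]))
T=lambda u,v:(145+u/6-.4,180+v/6-.4)
tw=np.array([onz("top",*T(*p),.022) for p in [(77,47),(502,58),(497,305),(62,292)]])
print("tray",tw)
print(fit(np.array([[57.5,100],[57.5,-100],[-57.5,-100],[-57.5,100]])/1000,tw[:,:2]))
ct=np.array([onz("top",*C(*p),.115) for p in [(325,320),(433,333),(420,438),(313,425)]]);print("carton",ct[:,:2],ct.mean(0))
print(fit(np.array([[30,30],[30,-30],[-30,-30],[-30,30]])/1000,ct[:,:2]))
print("bulb",onz("top",*C(214,350),.132))
S=lambda u,v:(255+u/3.7-.4,120+v/3.7-.4)
print("bulb tri",tri(C(214,350),S(160,240)))
E
```

```text
roof [[ 0.6743 -0.0055  0.168 ]
 [ 0.6065  0.0111  0.168 ]
 [ 0.5568 -0.2243  0.168 ]
 [ 0.6231 -0.2386  0.168 ]]
(array([ 0.5712, -0.1048]), np.float64(-0.2132707985810397), array([[ 0.0005,  0.001 ],
       [-0.0001, -0.0007],
       [-0.0012,  0.0001],
       [ 0.0009, -0.0004]]))
rail [[ 0.5044  0.0312  0.065 ]
 [ 0.4538 -0.1965  0.065 ]] 0.23326815145669655
tray [[0.4783 0.3042 0.022 ]
 [0.4697 0.1054 0.022 ]
 [0.3541 0.1093 0.022 ]
 [0.3641 0.31   0.022 ]]
(array([0.4166, 0.2072]), np.float64(-0.04538746881086421), array([[ 0.0002,  0.0003],
       [-0.0002, -0.0007],
       [ 0.0005,  0.0007],
       [-0.0004, -0.0003]]))
carton [[ 0.5468 -0.1138]
 [ 0.5383 -0.1756]
 [ 0.4777 -0.1652]
 [ 0.4862 -0.1045]] [ 0.5123 -0.1398  0.115 ]
(array([ 0.5123, -0.1398]), np.float64(-0.14908903775463325), array([[-0.0005, -0.0008],
       [-0.0009,  0.0017],
       [ 0.0004,  0.0002],
       [ 0.0009, -0.0011]]))
bulb [ 0.5269 -0.0475  0.132 ]
bulb tri (array([ 0.5289, -0.0487,  0.1241]), np.float64(0.0009542986834743349))
```

```bash
cat >> h.py <<'E'
np.set_printoptions(precision=4,suppress=True)
UO=np.array([.5712,-.1048,0]); UY=-.2133
TO=np.array([.4166,.2072,.006]); TY=-.0454
BOT=np.array([.5272,-.0478]); CAR=np.array([.5123,-.1398]); CY=-.149
def rz(t): return R.from_euler('z',t)
def U(x,y,z): return UO+rz(UY).apply([x,y,z])
def Tr(x,y,z): return TO+rz(TY).apply([x,y,z])
PR=rz(UY)*R.from_matrix(np.array([[np.cos(np.radians(40)),0,-np.sin(np.radians(40))],[0,1,0],[np.sin(np.radians(40)),0,np.cos(np.radians(40))]]))
def P(x,y,z): return U(.020,0,.055)+PR.apply([x,y,z])
def quat(zd,xd):
    zd=np.array(zd)/np.linalg.norm(zd); xd=np.array(xd)/np.linalg.norm(xd); return R.from_matrix(np.stack([xd,np.cross(zd,xd),zd],1)).as_quat()
def down(yaw,s=1): # jaws along local y of a frame with this yaw
    return quat([0,0,-1],s*rz(yaw).apply([0,1,0]))
def sw(s=1): return quat(PR.apply([0,0,-1]),s*PR.apply([0,1,0]))
E
python3 - <<'E'
from h import *
C=lambda u,v:(240+u/4.6-.4,85+v/4.6-.4)
for n,p,z in(("vb",(52,558),.051),("vc",(260,492),.056)):print(n,onz("top",*C(*p),z)[:2])
print("printer edge",onz("top",238,150,.37)[:2],onz("top",236,165,.2)[:2])
B=np.r_[BOT,.071];Ca=np.r_[CAR,.075]
print("start jaw",R.from_quat(manip.current_tcp_rot()).apply([1,0,0]))
for s in(1,-1):
  for n,p,q in(("bot",B,down(UY,s)),("botup",B+[0,0,.15],down(UY,s)),("car",Ca,down(CY,s)),("trayb",Tr(0,.06,.05),down(TY,s)),("trayc",Tr(0,-.05,.05),down(TY,s)),
    ("sw0",P(0,-.109,.019),sw(s)),("sw0u",P(0,-.109,.12),sw(s)),("sw1",P(0,.037,.019),sw(s))):
    print(s,n,p,manip.solve_ik(p,q))
E
```

```text
vb [0.4189 0.0433]
vc [ 0.4557 -0.0816]
printer edge [0.5011 0.076 ] [0.5043 0.0814]
start jaw [ 0.3389  0.9408 -0.0018]
1 bot [ 0.5272 -0.0478  0.071 ] [ 0.1171  0.4716 -0.0948  1.9786  0.0673  0.6942  1.3383]
1 botup [ 0.5272 -0.0478  0.221 ] [ 0.0234  0.26    0.0192  1.8721 -0.0058  1.0095  1.4025]
1 car [ 0.5123 -0.1398  0.075 ] [ 0.1706  0.4653  0.0555  1.9773 -0.0386  0.7     1.6715]
1 trayb [0.4193 0.2671 0.056 ] [-0.3069  0.4813 -0.3782  2.0535  0.2841  0.6559  0.6525]
1 trayc [0.4143 0.1573 0.056 ] [-0.1639  0.398  -0.2996  2.1813  0.2077  0.5882  0.9105]
1 sw0 [ 0.5557 -0.213   0.0696] [ 1.3116  0.797  -1.0793  2.3526  2.3316  0.5739 -0.2568]
1 sw0u [ 0.4923 -0.1992  0.1469] None
1 sw1 [ 0.5866 -0.0703  0.0696] [ 0.4732  0.5227 -0.5475  2.3794  2.4229  0.5395 -0.9257]
-1 bot [ 0.5272 -0.0478  0.071 ] [-0.2746  0.4964  0.3893  1.9922 -0.2828  0.7048 -1.4946]
-1 botup [ 0.5272 -0.0478  0.221 ] [-0.2565  0.2685  0.3505  1.8815 -0.1078  1.0098 -1.6442]
-1 car [ 0.5123 -0.1398  0.075 ] [-0.1908  0.513   0.5079  1.9895 -0.3666  0.7287 -1.1801]
-1 trayb [0.4193 0.2671 0.056 ] [-0.7908  0.4587  0.2038  2.07   -0.1534  0.6268 -2.0992]
-1 trayc [0.4143 0.1573 0.056 ] [-0.613   0.3877  0.2198  2.1961 -0.153   0.5715 -1.8963]
-1 sw0 [ 0.5557 -0.213   0.0696] [ 0.9607  0.5566 -0.6424  2.3611  2.7905  0.3954  2.241 ]
-1 sw0u [ 0.4923 -0.1992  0.1469] None
-1 sw1 [ 0.5866 -0.0703  0.0696] [ 0.3641  0.496  -0.424   2.3827  2.4916  0.5034  2.1129]
```

```bash
python3 - <<'E'
from h import *
effector.open_jaws()
manip.move_pose([.40,.25,.30],down(UY)); print(manip.current_q())
manip.move_pose([.45,-.04,.27],down(UY))
manip.servo_line([*BOT,.25],vel=.2)
manip.servo_line([*BOT,.12],vel=.2)
for n in("top","side"):
    im=viewer.get_image(n); crop(im,*((240,85,370,215,4.4) if n=="top" else (245,100,400,280,3.3)),f"b1{n}.png")
print(manip.current_tool_pos(),manip.current_clock(),manip.current_force())
E
```

```text
[-0.2774  0.0918 -0.3613  1.8912  0.0348  1.1643  0.708 ]
[ 0.5284 -0.0479  0.1217] 4.4167 [-0.2774  0.319  -0.0635]
```

View pics/b1side.png

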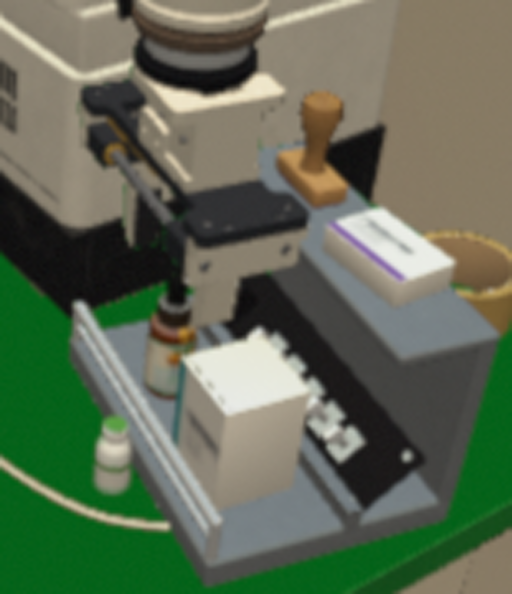

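View pics/b1top.png

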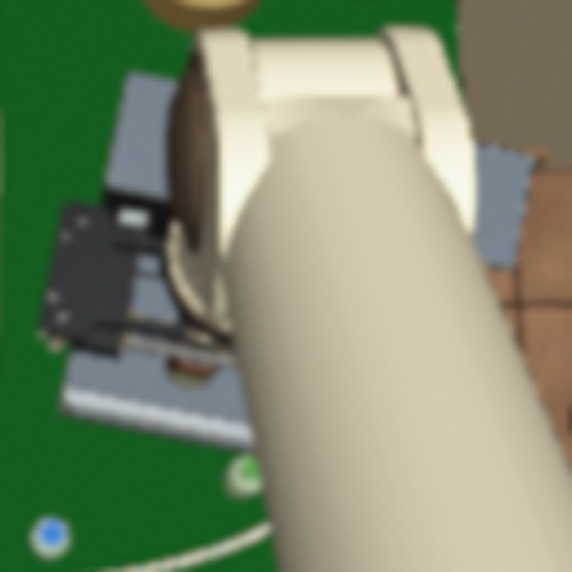

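The side crop shows the open hand above the bottle, with the bulb at (178,290) and one finger to its right. I'll check the alignment by projection.

```bash
python3 - <<'E'
from h import *
p=manip.current_tool_pos(); r=R.from_quat(manip.current_tcp_rot())
f=lambda q:(proj("side",q)-[245,100])*3.3
print("tcp",f(p),"fingers",f(p+r.apply([.046,0,0])),f(p+r.apply([-.046,0,0])),f(p+r.apply([-.065,0,0])),f(p+r.apply([-.065,0,-.04])))
print("bottle foot",f([*BOT,.03]),"body top",f([*BOT,.09]),"top",f([*BOT,.132]), r.as_matrix())
E
```

```text
tcp [172.1293 281.3224] fingers [144.3723 244.6518] [202.0595 320.8641] [215.1171 338.1149] [221.4582 288.5907]
bottle foot [160.1878 383.7779] body top [166.8682 318.4495] top [171.8601 269.6325] [[ 0.2117  0.9773  0.0031]
 [ 0.9773 -0.2117 -0.0002]
 [ 0.0004  0.0031 -1.    ]]
```

```bash
python3 - <<'E'
from h import *
manip.servo_line([.5280,-.0485,.072],vel=.1)
print(manip.current_tool_pos(),manip.current_force())
effector.close(15); print(manip.current_finger_gap(),manip.current_force())
p=manip.current_tool_pos()
manip.servo_line([p[0],p[1],p[2]+.03],vel=.08)
for n in("side",):
    im=viewer.get_image(n); crop(im,245,100,400,280,3.3,f"b2{n}.png")
print(manip.current_tool_pos(),manip.current_clock(),manip.current_force(),manip.current_finger_gap())
E
```

```text
[ 0.5282 -0.0485  0.0721] [-0.5483  0.2453  0.7255]
0.0317099947524035 [-0.3212 -0.5785  0.4035]
[ 0.5278 -0.0485  0.102 ] 6.5917 [ 0.2468  1.0033 -0.2146] 0.031700954240135616
```

View pics/b2side.png

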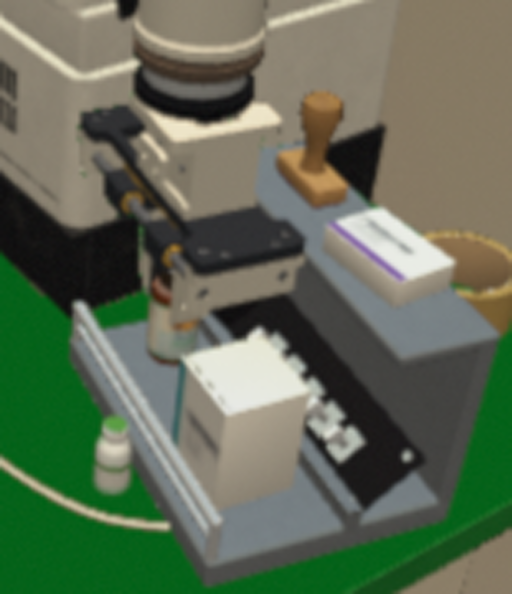

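The side view shows the bottle gripped upright and lifted, with its foot at about (172,358) in the crop. I'll carry it to the tray.

```bash
python3 - <<'E'
from h import *
p=manip.current_tool_pos()
manip.servo_line([p[0],p[1],.205],vel=.12)
manip.servo_line([.42,-.03,.22],vel=.15)
manip.servo_line(Tr(0,.062,.20),ori=down(TY),vel=.18)
print(manip.current_tool_pos(),manip.current_finger_gap())
manip.servo_line([*Tr(0,.062,0)[:2],.09],vel=.12)
for n in("side","top"):
    im=viewer.get_image(n); crop(im,*((150,100,290,240,4.2) if n=="side" else (130,150,270,250,5)),f"b3{n}.png")
print(manip.current_tool_pos(),manip.current_clock(),manip.current_force(),manip.current_finger_gap())
E
```

```text
[0.4197 0.2681 0.206 ] 0.03208337056307711
[0.4201 0.2696 0.0908] 11.5167 [ 0.3483  0.9057 -0.2843] 0.03226795530701488
```

View pics/b3side.png

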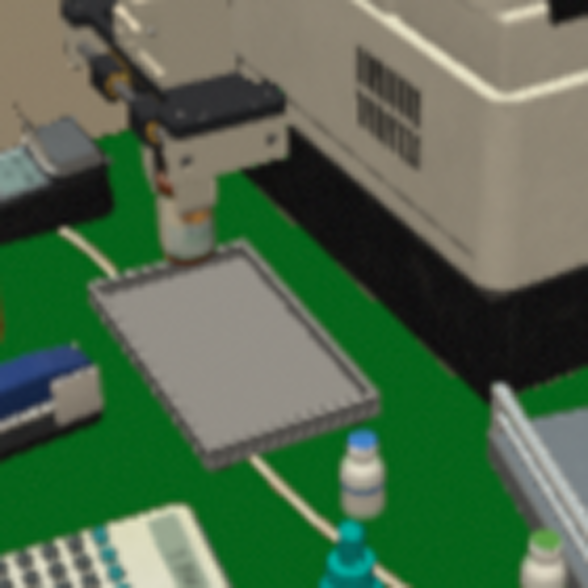

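The bottle hangs upright over the tray's left half, foot at (188,262) in the crop. I'll lower it while watching the force.

```bash
python3 - <<'E'
from h import *
x,y=Tr(0,.062,0)[:2]
manip.servo_line([x,y,.058],vel=.08)
f0=manip.current_force()[2]
z=.058
while z>.050:
    z-=.0015; manip.servo_line([x,y,z],vel=.03); f=manip.current_force()[2]; print(z,f-f0,manip.current_finger_gap())
    if f-f0>2.5: break
effector.open_jaws(); manip.sleep(.2)
print(manip.current_tool_pos(),manip.current_force())
manip.servo_line([x,y,.20],vel=.15)
manip.servo_line([.42,0.0,.25],ori=down(CY),vel=.2)
for n in("side","top"):
    im=viewer.get_image(n); cv2.imwrite(f"pics/b4{n}.png",im[:,:,::-1]); crop(im,*((150,100,290,240,4.2) if n=="side" else (130,150,270,250,5)),f"b4{n}z.png")
print(manip.current_clock())
E
```

```text
0.0565 0.5712729692435552 0.032311526034882354
0.055 -0.05429172281212957 0.03201467012877733
0.0535 0.2238286866011947 0.031847701514940076
0.052 0.20366889349795636 0.031720669044647744
0.050499999999999996 11.104467865509491 0.03180913171490823
[0.4194 0.2691 0.0505] [ 0.6815 -1.2168 -0.6878]
17.35
```

View pics/b4sidez.png

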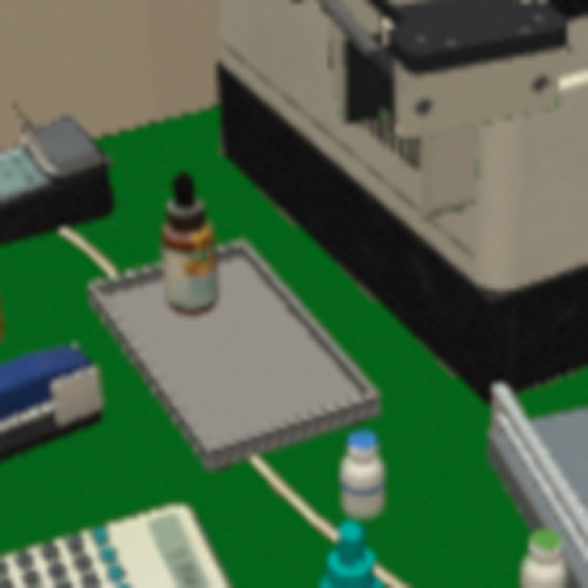

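View pics/b4topz.png

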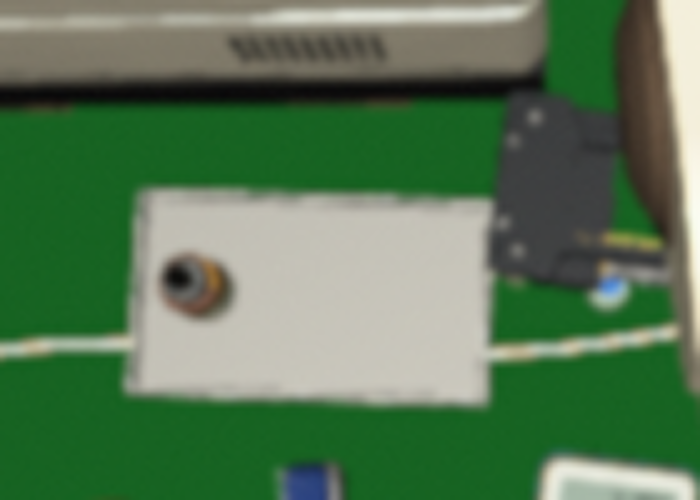

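The bottle stands upright in the tray's left part, foot at about (192,305) in the side crop. Next is the carton.

```bash
python3 - <<'E'
from h import *
manip.servo_line([.45,-.125,.25],ori=down(CY),vel=.25)
manip.servo_line([*CAR,.22],vel=.2)
manip.servo_line([*CAR,.076],vel=.15)
print(manip.current_tool_pos(),manip.current_force())
effector.close(12); print(manip.current_finger_gap(),manip.current_force())
p=manip.current_tool_pos()
manip.servo_line([p[0],p[1],p[2]+.03],vel=.08)
im=viewer.get_image("side"); crop(im,245,100,400,280,3.3,"c1side.png")
print(manip.current_tool_pos(),manip.current_clock(),manip.current_force(),manip.current_finger_gap())
E
```

```text
[ 0.5131 -0.14    0.077 ] [-0.6794 -0.0424  0.6653]
0.060468430550841945 [-0.7416  0.1777  1.7822]
[ 0.5122 -0.1398  0.1061] 20.8083 [-0.851   0.1449 -1.9569] 0.06009785220807315
```

View pics/c1side.png

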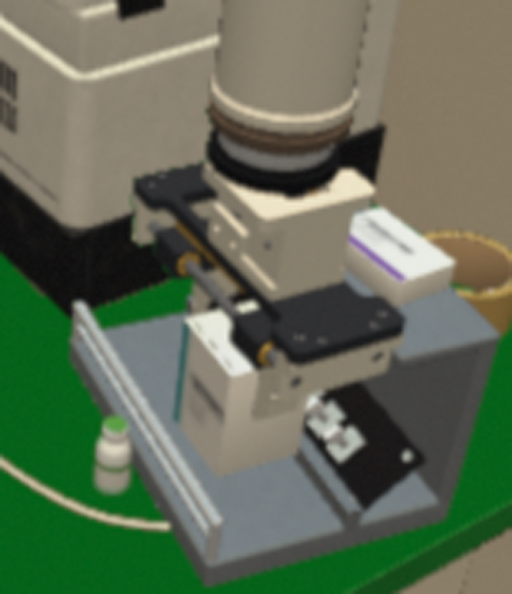

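The carton is gripped and lifted upright, with 60 mm of opening. I'll carry it to the tray.

```bash
python3 - <<'E'
from h import *
p=manip.current_tool_pos()
manip.servo_line([p[0],p[1],.21],vel=.15)
manip.servo_line([.42,-.06,.22],vel=.18)
x,y=Tr(0,-.048,0)[:2]
manip.servo_line([x,y,.20],ori=down(TY),vel=.18)
manip.servo_line([x,y,.063],vel=.12)
manip.sleep(.1)
f0=manip.current_force()[2]; z=.063
print(f0,manip.current_tool_pos())
while z>.053:
    z-=.001; manip.servo_line([x,y,z],vel=.02); f=manip.current_force()[2]; print(round(z,4),f-f0)
    if f-f0>3: break
effector.open_jaws(); manip.sleep(.2)
manip.servo_line([x,y,.20],vel=.15)
manip.servo_line([.40,-.03,.30],ori=down(CY),vel=.25)
for n in("side","top"):
    im=viewer.get_image(n); cv2.imwrite(f"pics/c4{n}.png",im[:,:,::-1]); crop(im,*((150,100,290,240,4.2) if n=="side" else (130,150,270,250,5)),f"c4{n}z.png")
print(manip.current_clock(),manip.current_q())
E
```

```text
-0.08532751373864134 [0.4151 0.1595 0.0637]
0.062 -0.4065315531550939
0.061 -0.6979204008212785
0.06 -0.7878005904547611
0.059 0.005966140555234478
0.058 -0.9767035271742435
0.057 -0.6487817238112222
0.056 1.5535738555064342
0.055 9.849470794104345
30.3917 [ 0.09   -0.0587 -0.0817  2.0415 -0.0056  1.1605  1.4352]
```

View pics/c4sidez.png

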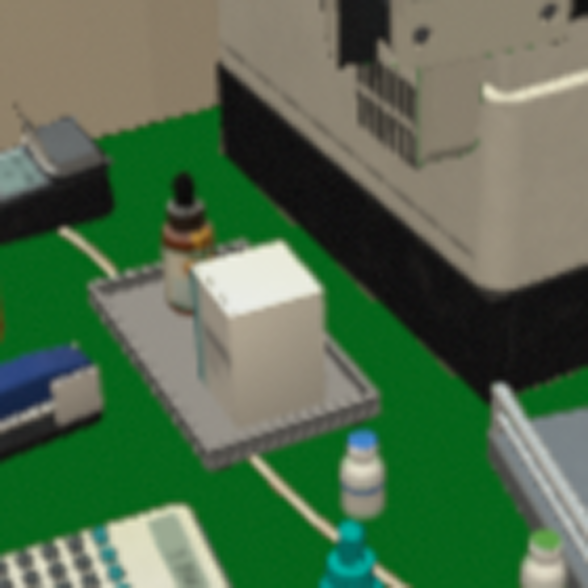

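View pics/c4topz.png

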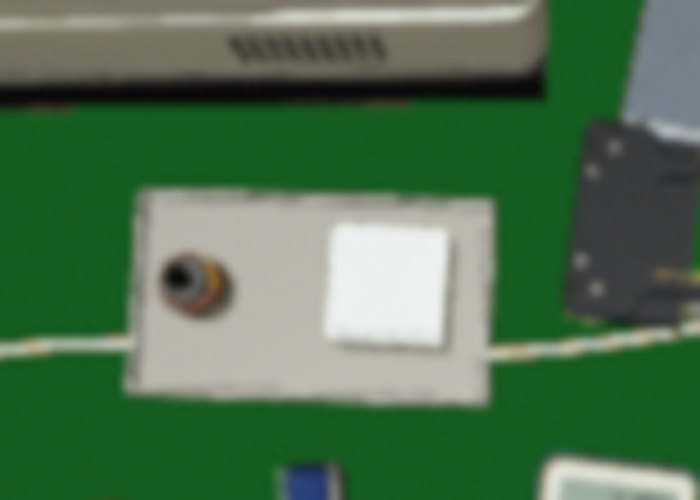

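Both objects stand in the tray. In the side crop the carton's base is at about (240,425). The top crop has the bottle at (195,285) and the carton at (388,285). Next I'll check which tilts the arm can reach for the sweep.

```bash
cat >> h.py <<'E'
def swq(tilt,s=1):
    t=np.radians(tilt); r=rz(UY); return quat(r.apply([np.sin(t),0,-np.cos(t)]),s*r.apply([0,1,0]))
def up(tilt):
    t=np.radians(tilt); return rz(UY).apply([-np.sin(t),0,np.cos(t)])
E
python3 - <<'E'
from h import *
for t in(30,33,36,40):
  for s in (1,-1):
    print(t,s)
    for y in(-.111,-.04,.037):
      for d in(0,.06,.11):
        a=manip.solve_ik(P(-.002,y,.0195)+d*up(t),swq(t,s)); print("  ",y,d,a if a is None else np.round(a,2))
E
```

```text
30 1
   -0.111 0 [ 1.27  0.73 -1.08  2.24  1.74  0.49  0.23]
   -0.111 0.06 [ 1.16  0.4  -0.87  2.29  1.31  0.21  0.52]
   -0.111 0.11 [ 0.17  0.13  0.24  2.34 -0.69  0.2   2.41]
   -0.04 0 [ 1.1   0.71 -1.08  2.26  1.78  0.57  0.04]
   -0.04 0.06 [ 0.97  0.38 -0.87  2.31  1.46  0.28  0.2 ]
   -0.04 0.11 [ 1.    0.19 -0.85  2.34  0.79  0.21  0.82]
   0.037 0 [ 0.75  0.59 -0.86  2.26  1.77  0.5  -0.19]
   0.037 0.06 [ 0.38  0.29 -0.43  2.32  1.38  0.23  0.04]
   0.037 0.11 [-0.03  0.12  0.02  2.35  0.64  0.19  0.74]
30 -1
   -0.111 0 [-0.03  0.47  0.46  2.28  4.38  0.28  0.39]
   -0.111 0.06 [-0.7   1.03  1.53  2.34  4.52  1.11  0.  ]
   -0.111 0.11 [-0.76  0.44  1.38  2.36 -1.39  0.57 -0.11]
   -0.04 0 [-0.21  0.46  0.47  2.3   4.2   0.21  0.43]
   -0.04 0.06 [-0.9   1.01  1.53  2.36  4.53  1.   -0.14]
   -0.04 0.11 [-0.99  0.39  1.38  2.39 -1.32  0.42 -0.33]
   0.037 0 [-0.58  0.52  0.7   2.3   4.27  0.22  0.14]
   0.037 0.06 None
   0.037 0.11 [-1.2   0.41  1.38  2.38 -1.2   0.35 -0.63]
33 1
   -0.111 0 [ 1.41  0.97 -1.3   2.27  1.89  0.74  0.24]
   -0.111 0.06 [ 1.48  0.67 -1.3   
[... 1460 characters left out ...]
37 0 [ 0.33  0.46 -0.37  2.34  2.36  0.38  2.23]
   0.037 0.06 [ 0.57  0.33 -0.65  2.4   2.03  0.36  2.55]
   0.037 0.11 None
40 1
   -0.111 0 [ 1.46  1.05 -1.3   2.35  2.19  0.79  0.06]
   -0.111 0.06 None
   -0.111 0.11 None
   -0.04 0 [ 1.27  1.04 -1.31  2.38  2.2   0.92 -0.11]
   -0.04 0.06 None
   -0.04 0.11 None
   0.037 0 [ 1.05  1.04 -1.31  2.37  2.16  1.06 -0.25]
   0.037 0.06 None
   0.037 0.11 None
40 -1
   -0.111 0 [ 0.91  0.54 -0.58  2.37  2.88  0.39  2.14]
   -0.111 0.06 None
   -0.111 0.11 None
   -0.04 0 [ 0.64  0.51 -0.49  2.39  2.72  0.45  2.1 ]
   -0.04 0.06 None
   -0.04 0.11 None
   0.037 0 [ 0.43  0.51 -0.5   2.38  2.46  0.53  2.17]
   0.037 0.06 None
   0.037 0.11 None
```

```bash
python3 - <<'E'
from h import *
effector.close(20); print(manip.current_finger_gap())
try:
    manip.move_pose([.42,-.33,.28],down(UY)); print(manip.current_q(), manip.current_clock())
except Exception as e: print(e)
for t in(31,33,35):
    for y in(-.26,-.18,-.111,-.04,.037):
      for d in(0,.03,.06):
        a=manip.solve_ik(P(-.002,y,.0195)+d*up(t),swq(t,1)); print(t,y,d,a if a is None else np.round(a,2))
E
```

```text
0.0004954084726120003
[ 0.3757  0.2127  0.2762  1.8004 -0.0647  1.1377  2.0329] 32.9917
31 -0.26 0 [ 1.42  0.68 -0.88  2.12  1.38  0.23  0.83]
31 -0.26 0.03 [ 1.59  0.73 -1.09  2.15  1.34  0.35  0.91]
31 -0.26 0.06 [ 1.63  0.62 -1.09  2.17  1.09  0.31  1.12]
31 -0.18 0 [ 1.42  0.76 -1.08  2.2   1.71  0.43  0.43]
31 -0.18 0.03 [ 1.29  0.53 -0.87  2.23  1.5   0.2   0.51]
31 -0.18 0.06 [ 1.49  0.55 -1.09  2.25  1.35  0.29  0.7 ]
31 -0.111 0 [ 1.27  0.73 -1.08  2.25  1.81  0.49  0.18]
31 -0.111 0.03 [ 1.43  0.82 -1.3   2.28  1.71  0.64  0.32]
31 -0.111 0.06 [ 1.47  0.67 -1.3   2.3   1.58  0.53  0.38]
31 -0.04 0 [ 1.24  0.94 -1.3   2.27  1.84  0.82  0.11]
31 -0.04 0.03 [ 1.26  0.8  -1.3   2.3   1.75  0.72  0.11]
31 -0.04 0.06 [ 1.29  0.64 -1.3   2.32  1.63  0.6   0.15]
31 0.037 0 [ 1.04  0.94 -1.3   2.26  1.84  0.92 -0.05]
31 0.037 0.03 [ 1.06  0.8  -1.3   2.29  1.75  0.82 -0.05]
31 0.037 0.06 [ 1.08  0.65 -1.3   2.31  1.64  0.71 -0.03]
33 -0.26 0 [ 1.57  0.82 -1.08  2.14  1.63  0.37  0.68]
33 -0.26 0.03 [ 1.61  0.73 -1.09  2.17  1.47  0.32  0.8 ]
33 -0.26 0.06 [ 1.65  0.63 -1.09  2.19  1
[... 861 characters left out ...]
  0.23  0.85]
35 -0.18 0 [ 1.58  1.01 -1.3   2.25  1.91  0.67  0.4 ]
35 -0.18 0.03 [ 1.61  0.88 -1.3   2.28  1.83  0.57  0.4 ]
35 -0.18 0.06 [ 1.65  0.74 -1.3   2.31  1.73  0.45  0.43]
35 -0.111 0 [ 1.43  0.98 -1.3   2.3   1.98  0.75  0.18]
35 -0.111 0.03 [ 1.45  0.84 -1.3   2.33  1.91  0.64  0.16]
35 -0.111 0.06 [ 1.49  0.68 -1.29  2.36  1.83  0.51  0.16]
35 -0.04 0 [ 1.25  0.97 -1.3   2.32  2.    0.85 -0.  ]
35 -0.04 0.03 [ 1.27  0.82 -1.3   2.35  1.94  0.74 -0.04]
35 -0.04 0.06 [ 1.3   0.66 -1.29  2.38  1.86  0.61 -0.05]
35 0.037 0 [ 1.05  0.98 -1.3   2.31  1.99  0.97 -0.15]
35 0.037 0.03 [ 1.06  0.83 -1.3   2.35  1.91  0.86 -0.19]
35 0.037 0.06 [ 1.07  0.67 -1.3   2.37  1.83  0.74 -0.2 ]
```

```bash
python3 - <<'E'
from h import *
t=33
manip.move_pose(P(-.002,-.26,.0195)+.06*up(t),swq(t)); print(manip.current_q(),manip.current_tool_pos(),manip.current_clock())
for n in("side","top"):
    im=viewer.get_image(n); cv2.imwrite(f"pics/d1{n}.png",im[:,:,::-1])
for y,d in((-.111,.03),(-.111,.045),(-.111,.06)):
    print(y,d,manip.solve_ik(P(-.002,y,.0195)+d*up(t),swq(t)))
E
```

```text
[ 1.6481  0.6299 -1.0934  2.1918  1.2227  0.2641  1.0078] [ 0.49   -0.3535  0.1189] 34.3833
-0.111 0.03 [ 1.3172  0.6342 -1.095   2.3057  1.842   0.4219  0.1062]
-0.111 0.045 [ 1.2911  0.5364 -1.0394  2.3198  1.8012  0.332   0.1012]
-0.111 0.06 [ 1.2512  0.4393 -0.9683  2.3331  1.7424  0.2402  0.1183]
```

View pics/d1side.png

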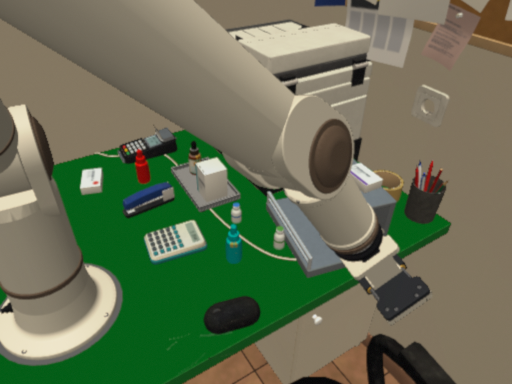

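View pics/d1top.png

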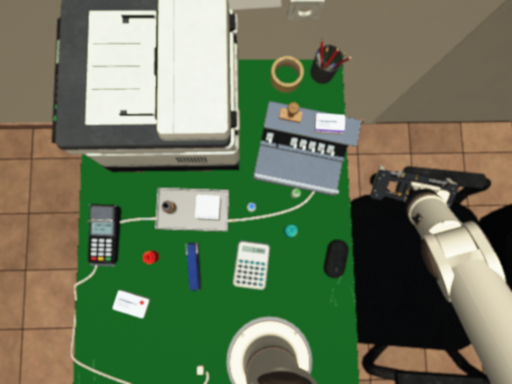

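The top view shows the hand beyond the unit's right end, with all six toggles visible, and the bottle and carton standing in the tray. As a check on the panel pose, I'll overlay the predicted tips.

```bash
python3 - <<'E'
from h import *
t=cv2.imread("pics/d1top.png"); k=6; u0,v0=250,95
z=cv2.resize(t[v0:v0+100,u0:u0+115],None,fx=k,fy=k,interpolation=cv2.INTER_CUBIC)
for y in(-.075,-.049,-.023,.003,.029,.098):
    for q,c in((P(0,y-.0045,.0297),(0,0,255)),(P(0,y,0),(255,0,0))):
        u,v=proj("top",q); cv2.circle(z,(int((u+.5-u0)*k),int((v+.5-v0)*k)),3,c,-1)
cv2.imwrite("pics/ov.png",z)
E
```

```text
(no output)
```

View pics/ov.png

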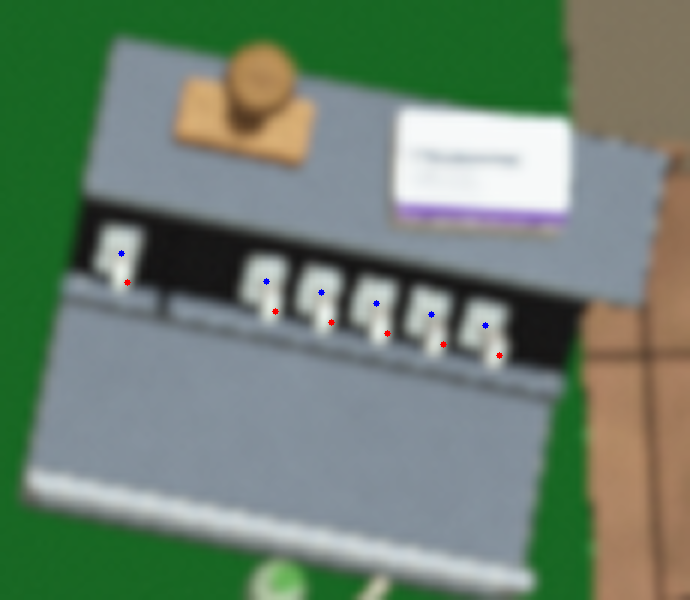

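The overlay lands on the toggles to within about 2 mm. Next I slide in from the right, descend beside toggle 1 and sweep.

```bash
python3 - <<'E'
from h import *
t=33
manip.servo_line(P(-.002,-.118,.0195)+.04*up(t),ori=swq(t),vel=.12); print(manip.current_q(),manip.current_force())
manip.servo_line(P(-.002,-.118,.0195),vel=.06); print(manip.current_q(),manip.current_force(),manip.current_clock())
p=manip.current_tool_pos(); print("panel",PR.inv().apply(p-U(.02,0,.055)))
for n in("side","top"):
    im=viewer.get_image(n); crop(im,*((245,100,400,280,3.3) if n=="side" else (240,85,370,215,4.4)),f"d2{n}.png")
E
```

```text
[ 1.3425  0.5945 -1.092   2.3103  1.7977  0.3809  0.1481] [ 0.9509 -0.4878 -1.1439]
[ 1.2847  0.727  -1.0597  2.2729  1.9346  0.4686  0.0711] [-0.5124  0.297   0.6854] 36.6417
panel [-0.002  -0.1179  0.0196]
```

View pics/d2side.png

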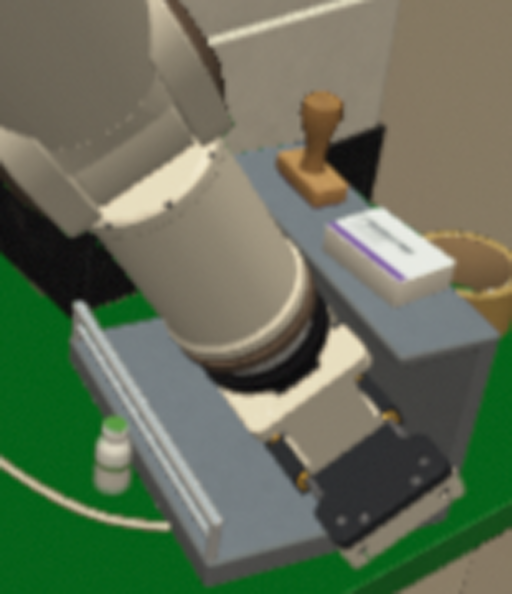

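View pics/d2top.png

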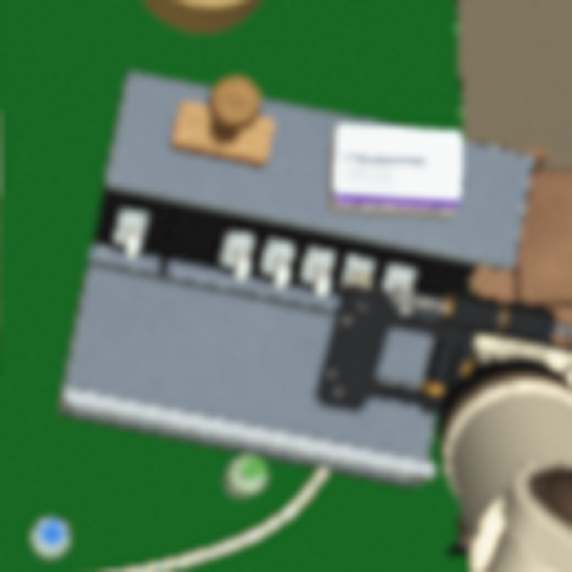

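The hand is right of toggle 1 and clear of the roof, and all toggles are still on. I'll run the sweep.

```bash
python3 - <<'E'
from h import *
for y in(-.09,-.06,-.03,0,.02,.038):
    manip.servo_line(P(-.002,y,.0195),vel=.05); print(y,PR.inv().apply(manip.current_tool_pos()-U(.02,0,.055)),PR.inv().apply(manip.current_force()),manip.current_q())
t=33
print(manip.current_clock())
im=viewer.get_image("top"); crop(im,240,85,370,215,4.4,"e1top.png")
im=viewer.get_image("side"); crop(im,245,100,400,280,3.3,"e1side.png")
E
```

```text
-0.09 [-0.002  -0.0898  0.0194] [-0.0697 -0.0626 -0.1759] [ 1.2363  0.7392 -1.0853  2.2857  1.9428  0.5262  0.0122]
-0.06 [-0.002  -0.0595  0.0195] [0.8119 0.4112 0.312 ] [ 1.178   0.7511 -1.1077  2.2952  1.9437  0.5852 -0.0457]
-0.03 [-0.002  -0.0294  0.0195] [ 0.5333  0.2867 -0.3646] [ 1.1139  0.7632 -1.1254  2.2996  1.938   0.6424 -0.0987]
0 [-0.0021  0.0006  0.0195] [-0.529  -1.2777  0.4287] [ 1.0453  0.7756 -1.1388  2.2988  1.9275  0.6974 -0.1471]
0.02 [-0.002   0.0208  0.0195] [ 0.0038 -1.1239 -0.063 ] [ 0.9975  0.784  -1.1459  2.2953  1.9183  0.7327 -0.177 ]
0.038 [-0.002   0.0388  0.0196] [0.557  0.3041 0.5693] [ 0.9538  0.7918 -1.151   2.2904  1.9088  0.7636 -0.2021]
40.7583
```

View pics/e1top.png

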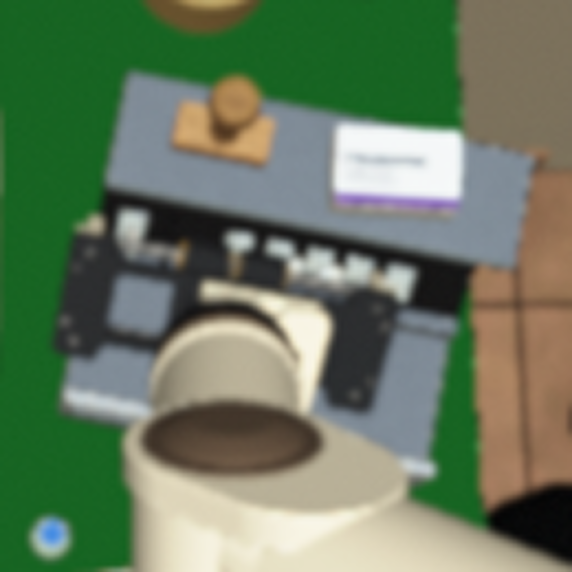

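View pics/e1side.png

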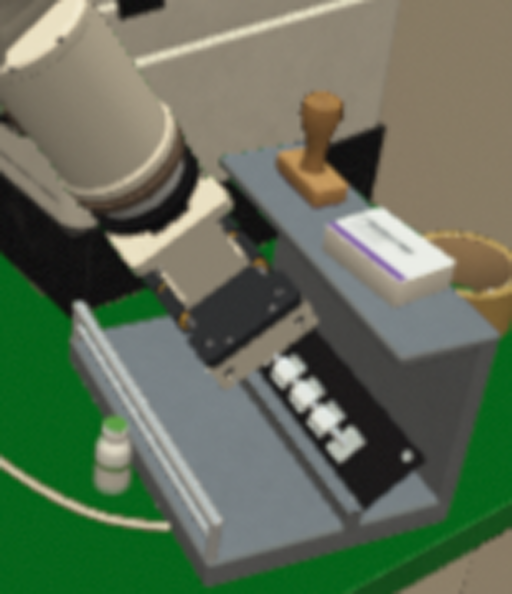

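The side view shows toggles 1–4 laid over, while toggle 5 is hidden by the hand. I'll go 4 mm further, then rise a little, keeping the grasp point under 90 mm, to check.

```bash
python3 - <<'E'
from h import *
t=33
manip.servo_line(P(-.002,.042,.0195),vel=.04); print(PR.inv().apply(manip.current_force()))
manip.servo_line(P(-.002,.042,.0195)+.04*up(t),vel=.1)
p=manip.current_tool_pos()+.0188*up(t)
print("grasp pt",PR.inv().apply(p-U(.02,0,.055)),manip.current_clock())
for n in("side","top"):
    im=viewer.get_image(n); crop(im,*((270,140,370,240,5.5) if n=="side" else (250,95,360,195,5.4)),f"e2{n}.png")
E
```

```text
[-0.5117  0.1272 -0.0412]
grasp pt [0.0055 0.0415 0.0778] 41.6583
```

View pics/e2side.png

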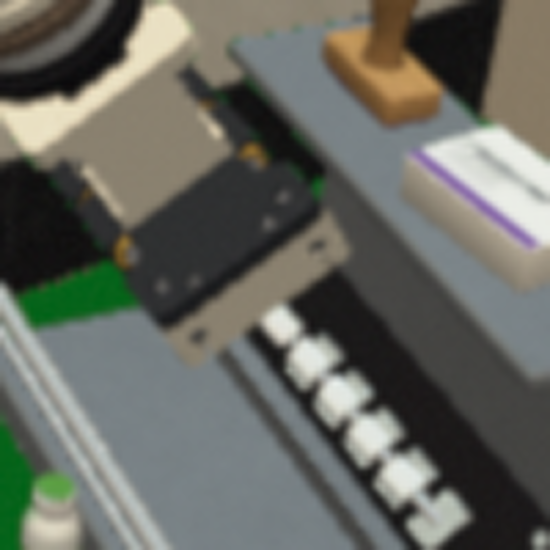

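View pics/e2top.png

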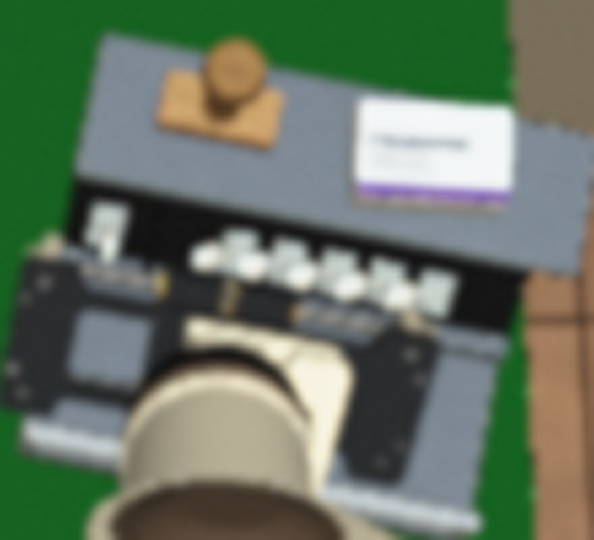

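Five heads show displaced left, at (208,258), (250,265), (297,275), (347,285) and (398,295), and the lone toggle at (107,230) still stands. I'll quantify this before leaving.

```bash
python3 - <<'E'
from h import *
im=cv2.imread("pics/e2top.png")
# bright head blobs -> panel frame on plane z=.017
n=PR.apply([0,0,1])
O=U(.02,0,.055)
for (u,v),py in zip([(208,258),(250,265),(297,275),(347,285),(398,295)],[.029,.003,-.023,-.049,-.075]):
    e,d=ray("top",250+u/5.4-.4,95+v/5.4-.4)
    q=e+d*(n@(O+n*.017-e))/(n@d); q=PR.inv().apply(q-O); s=(q[1]-py); print(q,"dy",s,"value~",np.arcsin(min(1,s/.027))+.2)
E
```

```text
[0.0017 0.0456 0.017 ] dy 0.016643489775121405 value~ 0.8641951046173744
[0.0024 0.024  0.017 ] dy 0.020951794651718175 value~ 1.0882869514267899
[ 0.002  -0.0006  0.017 ] dy 0.02240950804777548 value~ 1.1790750181693357
[ 0.0019 -0.0266  0.017 ] dy 0.022378431322665513 value~ 1.1770146944155884
[ 0.0019 -0.0531  0.017 ] dy 0.02185353109565808 value~ 1.1431127376759915
```

```bash
python3 - <<'E'
from h import *
im=viewer.get_image("top"); crop(im,280,128,340,158,13,"e3top.png")
im=viewer.get_image("side"); crop(im,305,185,365,245,10,"e3side.png")
E
```

```text
(no output)
```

View pics/e3top.png

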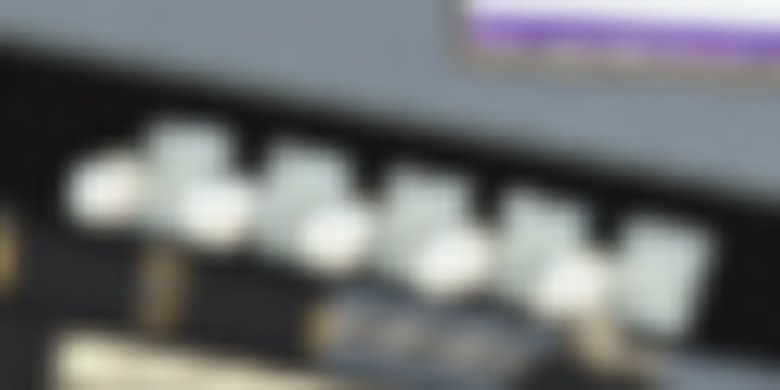

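View pics/e3side.png

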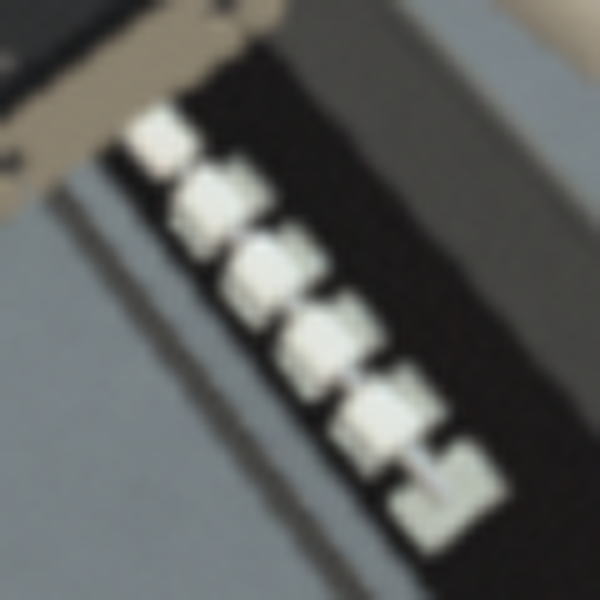

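The head spacing is even, to within about 1 mm, in both views. Toggle 5 therefore lies over like the others, at an estimated 1.0 to 1.15 rad. I'll retreat along the known path and do a last check.

```bash
python3 - <<'E'
from h import *
t=33
manip.servo_line(P(-.002,.0,.0195)+.055*up(t),vel=.12)
manip.servo_line(P(-.002,-.25,.0195)+.055*up(t),vel=.15)
print(manip.current_clock(),manip.current_force())
for n in("side","top"):
    im=viewer.get_image(n); cv2.imwrite(f"pics/f{n}.png",im[:,:,::-1])
    crop(im,*((150,100,290,240,4.2) if n=="side" else (150,95,350,245,4)),f"f{n}z.png")
E
```

```text
44.2 [0.6078 0.0383 0.4726]
```

View pics/ftopz.png

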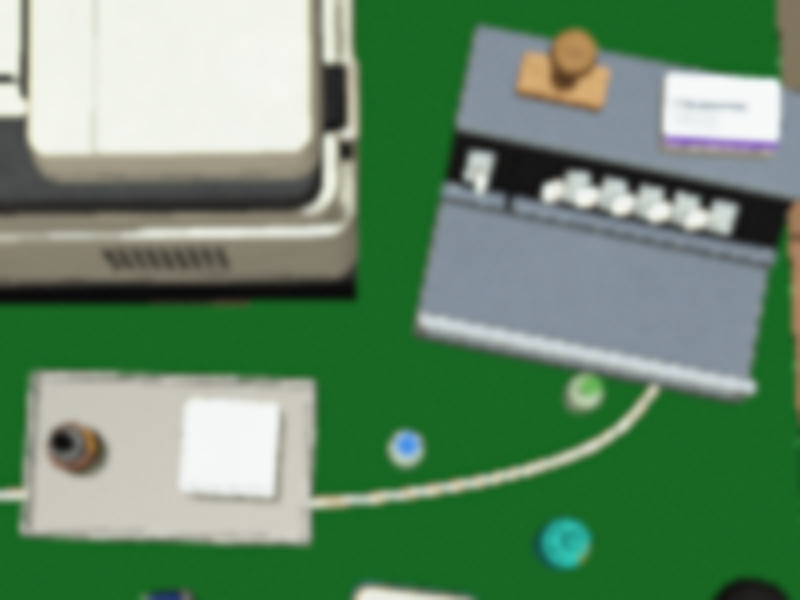

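View pics/fside.png

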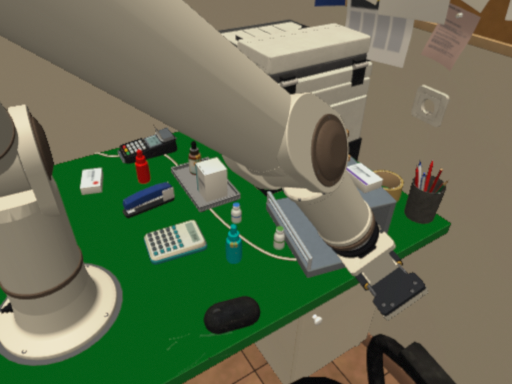

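The five toggles all lie over to the left, with heads from (553,190) to (697,218) in the crop, and the lone one at (480,172) is still on. The bottle and carton stand in the tray, the vials are where they were, and the hand is clear of everything.

```bash
python3 - <<'E'
from h import *
manip.sleep(.3); manip.hand_in(); print(manip.current_clock())
E
```

```text
the job is handed in; nothing more can be done
the job is handed in; nothing more can be done
```

I handed the job in at about 44.5 s. The final pictures show everything as asked, but `hand_in` gives no verdict.

- **Bottle and carton:** I lifted each straight up out of the bay and over the rail. Both stand upright and released in the tray. I aimed for tray y of about +62 mm for the bottle and −48 mm for the carton, near x = 0.
- **Contact on placing:** each object was set down with about 10 N of downward force before I let go.
- **Toggles:** with the fingers shut and tilted 33°, I swept the row once from right to left. I went 4 mm further at the end to be sure of toggle 5. The grasp point stayed under 78 mm from the panel until the check was done.
- **Last checks:** toggles 1 to 5 all lie over to the left, and the lone toggle is still on. Both vials look unmoved, and the wrist force was only at noise level.
- **One disagreement:** the first rough measurement put toggle 5 at only about 0.86 rad, close to the 0.8 limit, with the others at 1.09 to 1.18. A closer look in both views showed evenly spaced heads. That puts toggle 5 about 1 mm short of the others, at roughly 1.0 to 1.1 rad.

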